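# Load a ring into the drying box through its spring flap

## Task

Lay the gold ring flat in the steel tray that waits on the sill of the little drying box, then push the tray through the orange spring flap until it is fully home inside and the flap has swung shut behind it, with the ring still lying in the tray. Leave the white cone and the green cup standing where they are.

Things in the scene. Friction and masses are not known exactly. Their poses are not given: they have to be found in the camera images.
- drying_box: Low white box with clear roof, fixed on the bench, 116 mm wide, 99 mm high, 128 mm deep plus a small fan unit behind; doorway to the left as the robot sees it (yaw -1.75 to -1.3 rad). Origin on the bench top, centred under the doorway's outer face; +x leads straight into the box, z up. An aluminium sill (x -115 to 0 mm), top 12 mm above the bench, runs on level as the floor inside.
- doorway (a point): Middle of the doorway's outer face at floor level, 12 mm above the bench; axes as drying_box. Doorway 96 mm wide. Its lintel (6 mm thick) has its underside 91 and top 99 mm above the bench: fingers can follow the tray in only if the tool leans, body away from the box, about 35 to 45 degrees. Side guides on the sill stand 30 mm above the bench, 96 mm apart.
- end_stop (a point): Middle of the end wall inside the box, at floor level, 110 mm inside the doorway's outer face (along drying_box +x). The tray's front meets it when home: tray origin then 75 mm inside the doorway, tab's back 40 mm inside.
- flap (a joint): Orange flap in the doorway, 92 mm wide, 68 mm high, 3 mm thick, hinged along its top edge 90 mm above the bench, 10 mm air slot below it. 0 rad = shut, hanging plumb; grows to 1.2 as it swings inwards; cannot swing outwards. A light spring shuts it (0.5 to 1 N at its lower edge opens it). It drags over tray and tab and drops behind the tab only once the tab's back is about 35 mm inside.
- tray: Loose steel tray, 70 mm long (x), 90 mm wide, 0.15 kg, empty on the sill between the guides, 3 mm play each side. Origin at the middle of its underside; +x points into the box. Floor 3 mm thick; walls 3 mm thick, 13 mm high. At its rear (back face x = -35 mm) a blue push tab, 50 mm wide, 4 mm thick, 18 mm high from the underside.
- gold_ring: Loose gold ring, outer diameter 20 mm, 8 mm high, lying flat on the bench to the left of the box. Origin at the centre of its underside, z up.
- cone: Loose white plastic cone, 45 mm across, 40 mm high, standing on the bench behind the box. Origin at the centre of its underside.
- cup: Loose small dark green cup, 52 mm across, 31 mm high, standing on the bench behind the ring. Origin at the centre of its underside.
Mind the look-alikes: they are no part of the job. Leave any blue or pink look-alike of the cup alone.

How it is judged:
By the outcome, as a careful person would: the job done as asked, in the order asked, and still so for the second after the job is handed in, with the robot touching nothing.
It also fails if it takes over 51 s, if anything falls off the work surface, if the arm or the gripper's body presses on something with over 40 N, if the wrist force passes 120 N, or if a joint passes its speed limit or range.

## Robot

A 6-joint arm with a two-finger parallel gripper is mounted at the origin on a cart in front of the work surface, level with it; the furniture and walls round the work are solid. World frame = base frame: x ahead of the robot, y to its left, z up, the work surface at z = 0. Lengths are in m, angles in rad, forces in N, time in s.
With the tool pointing down it reaches from about 0.275 to 0.725 m from the base axis. Payload 5.6 kg.
Tool frame: the origin (TCP) lies on the centre line of the jaws, within the pads' length; the fingertips stand 14 mm ahead of it and the grasp point (between the pads) lies 5 mm behind it; x points along the fingers, y is the direction in which the jaws open and shut, and the axes are right-handed (so a half turn about x gives the same grasp; the last joint's range is limited). The gripper opens to 85 mm and grips with 20 to 120 N. Pads are 22 mm wide; open, the fingers measure 114 mm over their backs; the gripper's body (76 mm by 85 mm) begins 54 mm behind the grasp point. The pads swing forward as they close: fully open they stand 13 mm farther back than shut.
Start: joints at [1.522, 0.255, 0.108, 0, -1.424, -0.285], TCP at [0.18, 0.52, 0.245] pointing down, gripper open.
Joint ranges: [-2.95, 2.95], [-1.21, 1.97], [-1.09, 1.5], [-2.87, 1.71], [-2.94, -0.07], [-3.05, 3.05]. Speed limits (rad/s): [2.57, 2.57, 3.14, 3.14, 3.14, 3.14].

## Interface

Orientations are given as [roll, pitch, yaw] about the fixed x, y, z axes, in that order (R = Rz(yaw) Ry(pitch) Rx(roll)).
In Python, from bench import manip gives the robot as it stands. Calls block until the motion is done:
- manip.move_pose(position, orientation): joint-space move of the TCP to a pose.
- manip.servo_line(position, rotation=None, v=0.15, f_stop=None): straight line of the TCP; rotation=None keeps the orientation; v is the mean speed in m/s. With f_stop (N) it stops when the force on the tool has changed by that much, and returns True; else False.
- manip.movej(angles): joint-space move.
- manip.let_go() and manip.clamp(grip_force=None): open the fingers fully, or close them until they stop; grip_force is the grip in N (None keeps the last).
- manip.sleep(seconds).
- manip.solve_ik(position, orientation): joint angles nearest the present ones, or None.
- manip.get_state(): the state.
- manip.snapshot(name): name is "scene" or "top" or "wrist"; returns a dict with "pixels" (420x560x3 uint8, blue, green, red), "K" (3x3 intrinsics, pixels), "k1" (the pictures are not rectified: a ray, as slopes to the right and down, at radius r is drawn at 1 + k1 r^2 times it, then the intrinsics apply), "pose" (4x4, takes a point from camera to world coordinates). Camera axes: x right, y down, z forward; pixel columns grow to the right and rows downward; lengths in m; the calibration is good to about 2 mm. A picture is of the moment at which its call begins. There is no depth.
A pose or a line that the arm cannot do raises manip.PlanningError and nothing moves.
- manip.hand_in(): hands the job in, once; it reports no verdict.
Trained networks look in a picture, given as the dict that the camera call returned (one of the last four; its "shot" number tells which), for a name from the list of things; names that differ only in an ending like _2 or _b are one class to them, and where a whole thing is asked for, a point or a joint stands for the part that bears it (a point fixed in the world has none). Each returns a list of dicts, best first, with "score" (0 to 1); they miss things now and then, are a little off and sometimes report something else, mostly with a low value. They report only what shows in the picture. A call takes as long as a camera call. They do not tell look-alikes from the thing itself.
- manip.cut_out(picture, name): "pixels" (420x560 bool, what is visible of it).
- manip.place_of(picture, name): "xyz" ([x, y, z] in m, in world coordinates, good to about 4 mm: a listed point, or the origin of a listed thing).
The state is a dict: "time_s": time; "q": joint angles; "joint_velocities": joint speeds; "joint_efforts": joint torques, N m; "tool_pos": TCP position; "ee_rot": TCP orientation; "ft_force": force on the tool from outside, world axes, zero at the start; "wrist_torque": the same for the moment, N m; "opening": opening from 0.0 (shut) to 1.0 (fully open).
Only numpy, scipy, OpenCV 4.12 (cv2) and the standard library are available. Lean on these libraries where they do the work, as an engineer would, in place of code of your own. Each camera call takes 0.05 s, during which the arm holds its last target.

## Working session

There is one attempt and no reset: what is moved stays moved. The work goes in short steps, each a Python script; the robot and the scene stay as the last script left them, time stands still between calls to the robot, and variables do not carry over. Pictures are saved under pics/ and viewed, and the job is handed in when it is done.

```bash
mkdir -p pics; ls
cat > h.py <<'E'
import numpy as np, cv2
from bench import manip
def save(p,n): cv2.imwrite(f'pics/{n}.png',p['pixels'])
def proj(p,X):
    T=np.linalg.inv(p['pose']); c=T[:3,:3]@np.array(X)+T[:3,3]
    s=c[:2]/c[2]; s=s*(1+p['k1']*(s@s)); K=np.array(p['K'])
    return np.array([K[0,0]*s[0]+K[0,2],K[1,1]*s[1]+K[1,2]])
def unproj(p,uv,z):
    K=np.array(p['K']); d=np.array([p['k1'],0,0,0,0],float)
    s=cv2.undistortPoints(np.array([[uv]],float),K,d)[0,0]
    P=np.array(p['pose']); r=P[:3,:3]@np.array([s[0],s[1],1]); o=P[:3,3]
    return o+r*(z-o[2])/r[2]
E
python3 - <<'E'
from h import *
for n in ('scene','top'):
    p=manip.snapshot(n); save(p,n+'0')
    print(n,np.round(p['pose'],3).tolist(),p['k1'])
    for t in ('gold_ring','tray','doorway','end_stop','drying_box','cone','cup'):
        for r in manip.place_of(p,t)[:3]: print(t,np.round(r['xyz'],4),round(r['score'],2),np.round(proj(p,r['xyz'])))
E
```

```text
pics
scene [[-0.841, -0.333, 0.426, 0.22], [-0.541, 0.503, -0.674, 0.908], [0.01, -0.797, -0.604, 0.683], [0.0, 0.0, 0.0, 1.0]] -0.11359641506109203
gold_ring [0.4906 0.4174 0.002 ] 0.5 [293. 321.]
tray [ 0.6108  0.2043 -0.0018] 0.58 [296. 236.]
tray [0.6057 0.2681 0.0119] 0.57 [283. 248.]
doorway [0.6099 0.2011 0.0104] 0.92 [297. 231.]
end_stop [0.6148 0.0908 0.0117] 0.95 [319. 206.]
drying_box [6.101e-01 2.018e-01 2.000e-04] 0.74 [297. 235.]
cone [ 0.7529  0.2253 -0.0045] 0.81 [239. 220.]
cup [7.294e-01 3.796e-01 5.000e-04] 0.94 [205. 260.]
cup [0.6567 0.5397 0.0012] 0.77 [180. 325.]
cup [ 0.6225 -0.0272  0.    ] 0.68 [338. 186.]
top [[-0.098, -0.974, 0.205, 0.401], [-0.995, 0.097, -0.015, 0.262], [-0.005, -0.206, -0.979, 1.153], [0.0, 0.0, 0.0, 1.0]] 0.022892874309195278
gold_ring [ 0.4894  0.4169 -0.0038] 0.56 [212. 291.]
tray [0.6076 0.268  0.0114] 0.71 [276. 229.]
doorway [0.6102 0.1977 0.0146] 0.83 [309. 224.]
doorway [6.534e-01 4.481e-01 1.000e-04] 0.24 [192. 217.]
drying_box [ 0.6091  0.2068 -0.0009] 0.89 [304. 226.]
drying_box [ 0.4883  0.4159 -0.004 ] 0.69 [212. 292.]
cone [ 0.7524  0.2261 -0.0058] 0.59 [289. 165.]
cup [ 0.6542  0.4461 -0.0013] 0.68 [193. 217.]
cup [ 0.6282 -0.0251 -0.0007] 0.64 [409. 207.]
cup [0.7288 0.3744 0.001 ] 0.57 [223. 180.]
```

View pics/scene0.png

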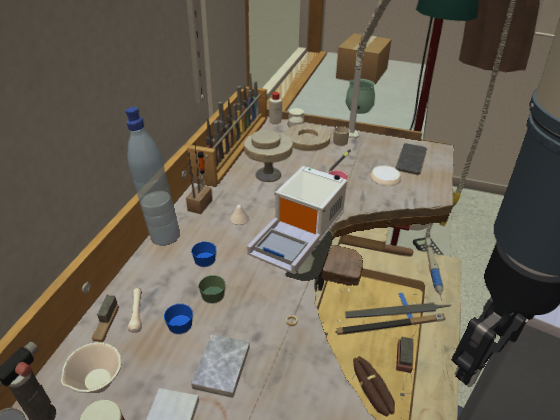

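View pics/top0.png

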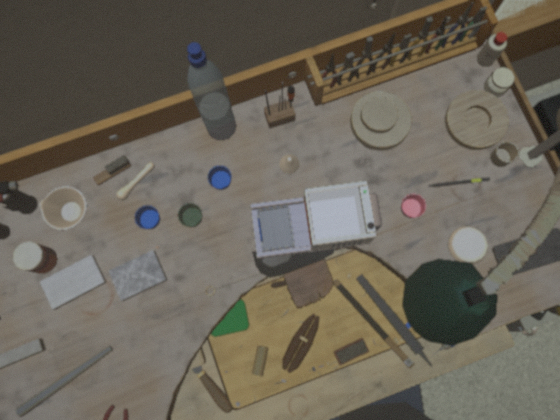

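The scene view has the ring at (292,321), the box at (310,200), the tray at (282,247), and the cone at (239,213). Three cups show: green at (212,290), blue at (204,254) and (178,319). There is also a pink one at (413,207) in the top view. The green cup is the one meant, by its colour. I'll enlarge the ring and tray next.

Run:
```python
from h import *
a=cv2.imread('pics/scene0.png');b=cv2.imread('pics/top0.png')
c1=cv2.resize(a[210:350,190:330],(560,560),interpolation=cv2.INTER_CUBIC)[:, :400]
c1=cv2.resize(a[180:340,230:350],None,fx=3.5,fy=3.5,interpolation=cv2.INTER_CUBIC)
c2=cv2.resize(b[170:330,190:290],None,fx=3.5,fy=3.5,interpolation=cv2.INTER_CUBIC)
cv2.imwrite('pics/crop0.png',np.hstack([c1,c2]))
```

```text
(no output)
```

View pics/crop0.png

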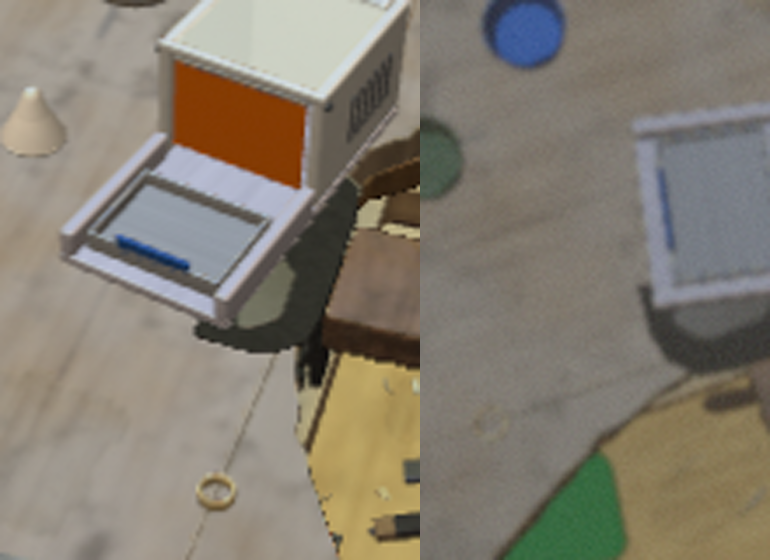

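The ring sits at about (292,320) in scene and (210,291) in top, and the two fixes agree. The tray is on the sill with its blue tab towards the robot's left. I'll check reachability for every step, then look with the wrist camera.

```bash
cat >> h.py <<'E'
from scipy.spatial.transform import Rotation as Ro
def ori(lean,yaw,sgn=1):
    d=np.array([np.cos(yaw),np.sin(yaw),0]); x=np.sin(lean)*d+np.array([0,0,-np.cos(lean)])
    y=sgn*np.array([-d[1],d[0],0]); R=np.column_stack([x,y,np.cross(x,y)])
    return Ro.from_matrix(R).as_euler('xyz').tolist()
E
python3 - <<'E'
from h import *
s=manip.get_state(); print(s['time_s'],s['ee_rot'],s['opening'],s['ft_force'])
sc=None
yaw=-1.525; d=np.array([np.cos(yaw),np.sin(yaw),0]); D=np.array([0.61,0.1995,0])
for sg in (1,-1):
    for nm,p,l in [('ring',[.49,.417,.017],0),('ringup',[.49,.417,.15],0),('tray',[*(D-0.07*d)[:2],.04],0),('trayup',[*(D-0.07*d)[:2],.15],0)]:
        print(sg,nm,None if (q:=manip.solve_ik(p,ori(l,yaw,sg))) is None else np.round(q,2))
    for l in (40,45,50,55):
        o=ori(np.radians(l),yaw,sg)
        for dx in (-.16,-.12,0,.03):
            q=manip.solve_ik((D+dx*d+[0,0,.035]).tolist(),o); print(sg,l,dx,None if q is None else np.round(q,2))
E
```

```text
0.8 [-0.78241474  1.57076419  2.02538396] 0.9993343958546316 [-0.21096875  0.81347134  0.32815733]
1 ring [ 0.95  0.59  0.01  0.   -1.    2.24]
1 ringup [ 0.95  0.48  0.19  0.   -1.29  2.24]
1 tray [ 0.65  0.6   0.1   0.   -1.08  2.53]
1 trayup [ 0.65  0.52  0.26  0.   -1.31  2.53]
1 40 -0.16 [ 0.95  0.99  0.51  0.41 -1.66  2.15]
1 40 -0.12 [ 0.92  0.93  0.38  0.43 -1.58  2.15]
1 40 0 [ 0.8   0.8   0.07  0.5  -1.39  2.16]
1 40 0.03 [ 0.77  0.77  0.01  0.52 -1.35  2.16]
1 45 -0.16 [ 0.96  1.04  0.55  0.45 -1.73  2.15]
1 45 -0.12 [ 0.93  0.98  0.41  0.47 -1.65  2.14]
1 45 0 [ 0.82  0.84  0.09  0.54 -1.45  2.13]
1 45 0.03 [ 0.79  0.81  0.02  0.56 -1.41  2.13]
1 50 -0.16 [ 0.97  1.09  0.59  0.49 -1.8   2.14]
1 50 -0.12 [ 0.94  1.03  0.45  0.5  -1.72  2.13]
1 50 0 [ 0.83  0.88  0.11  0.57 -1.51  2.1 ]
1 50 0.03 [ 0.8   0.85  0.04  0.59 -1.46  2.1 ]
1 55 -0.16 [ 0.98  1.15  0.64  0.53 -1.87  2.14]
1 55 -0.12 [ 0.95  1.08  0.48  0.54 -1.78  2.12]
1 55 0 [ 0.85  0.93  0.12  0.61 -1.57  2.08]
1 55 0.03 [ 0.82  0.9   0.05  0.63 -1.52  2.07]
-1 ring [ 0.95  0.59  0.01  0.   -1.   -0.9 ]
-1 ring
[... 344 characters left out ...]
0.96  1.04  0.55  0.45 -1.73 -1.  ]
-1 45 -0.12 [ 0.93  0.98  0.41  0.47 -1.65 -1.01]
-1 45 0 [ 0.82  0.84  0.09  0.54 -1.45 -1.01]
-1 45 0.03 [ 0.79  0.81  0.02  0.56 -1.41 -1.01]
-1 50 -0.16 [ 0.97  1.09  0.59  0.49 -1.8  -1.  ]
-1 50 -0.12 [ 0.94  1.03  0.45  0.5  -1.72 -1.02]
-1 50 0 [ 0.83  0.88  0.11  0.57 -1.51 -1.04]
-1 50 0.03 [ 0.8   0.85  0.04  0.59 -1.46 -1.05]
-1 55 -0.16 [ 0.98  1.15  0.64  0.53 -1.87 -1.  ]
-1 55 -0.12 [ 0.95  1.08  0.48  0.54 -1.78 -1.02]
-1 55 0 [ 0.85  0.93  0.12  0.61 -1.57 -1.07]
-1 55 0.03 [ 0.82  0.9   0.05  0.63 -1.52 -1.07]<sys>:0: UserWarning: Gimbal lock detected. Setting third angle to zero since it is not possible to uniquely determine all angles.
```

```bash
python3 - 2>/dev/null <<'E'
from h import *
yaw=-1.525
manip.move_pose([.49,.417,.15],ori(0,yaw,-1))
p=manip.snapshot('wrist'); save(p,'w1')
print(np.round(p['pose'],3).tolist())
for r in manip.place_of(p,'gold_ring')[:3]: print(np.round(r['xyz'],4),round(r['score'],2),proj(p,r['xyz']))
for r in manip.cut_out(p,'gold_ring')[:2]:
    v,u=np.where(r['pixels']); print(round(r['score'],2),u.min(),u.max(),v.min(),v.max(),len(u), unproj(p,(u.mean(),v.mean()),.005))
    a=unproj(p,(u.min(),v.mean()),.006);b=unproj(p,(u.max(),v.mean()),.006);print(np.linalg.norm(a-b))
print(manip.get_state()['time_s'],proj(p,[.49,.417,0]))
E
```

```text
[[-0.999, -0.047, -0.012, 0.494], [-0.049, 0.963, 0.266, 0.35], [-0.001, 0.266, -0.964, 0.279], [0.0, 0.0, 0.0, 1.0]]
[0.4898 0.4169 0.0035] 0.47 [275.65938311 196.1932016 ]
0.65 261 282 188 209 132 [0.49367439 0.42101196 0.005     ]
0.019408358267619753
2.2333 [275.42457884 195.40509643]
```

View pics/w1.png

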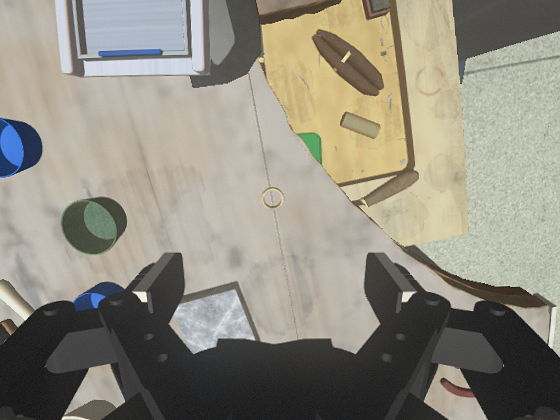

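The ring is at pixel (272,198), with green cup (93,224) and the sill well clear. I'll touch the bench with shut fingers beside the ring to learn the true tip length.

```bash
python3 - 2>/dev/null <<'E'
from h import *
yaw=-1.525;o=ori(0,yaw,-1)
p=manip.snapshot('wrist')
print(unproj(p,(272,198),.006))
s=unproj(p,(272,198),.006)
manip.clamp(20)
print(manip.get_state()['time_s'])
manip.servo_line([s[0]+.01,s[1]+.06,.035],v=.2)
print(manip.get_state()['time_s'])
print(manip.servo_line([s[0]+.01,s[1]+.06,.004],v=.03,f_stop=4))
st=manip.get_state();print(st['time_s'],st['tool_pos'],st['ft_force'])
E
```

```text
[0.49288781 0.41842443 0.006     ]
3.05
3.8583
True
4.5667 [0.50276438 0.4782348  0.01415086] [-1.14319978 -0.84885052  5.44697563]
```

Shut tips stand 14 mm ahead of the TCP, as specified. Next, grasp the ring.

```bash
python3 - 2>/dev/null <<'E'
from h import *
x,y=.4915,.418
manip.servo_line([x,y+.03,.05],v=.15)
manip.let_go()
manip.servo_line([x,y,.05],v=.15)
print(manip.servo_line([x,y,.0165],v=.06,f_stop=8))
manip.clamp(25)
st=manip.get_state();print(st['time_s'],st['tool_pos'],st['opening'],st['opening']*85)
manip.servo_line([x,y,.12],v=.15)
p=manip.snapshot('wrist'); save(p,'w2')
s=manip.snapshot('scene'); save(s,'s2')
st=manip.get_state();print(st['time_s'],st['opening'])
E
```

```text
False
7.5167 [0.49152829 0.41807176 0.01672221] 0.209352979419599 17.795003250665914
8.4583 0.21268781984294197
```

View pics/w2.png

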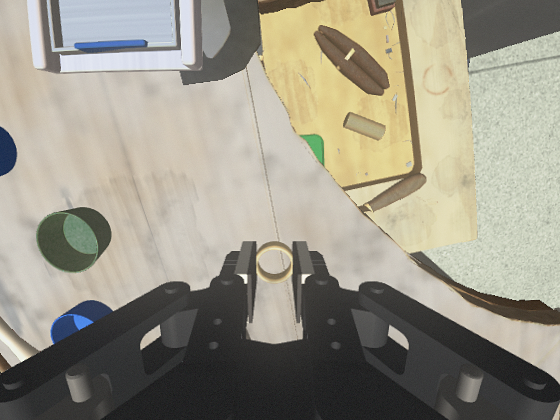

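The ring is held flat between the pads at (273,261). I'll move towards the tray and measure the sill and tray from there.

```bash
python3 - 2>/dev/null <<'E'
from h import *
p0=cv2.imread('pics/w2.png')
yaw=-1.525;o=ori(0,yaw,-1)
manip.move_pose([.604,.33,.16],o)
p=manip.snapshot('wrist'); save(p,'w3')
np.savez('w3.npz',pose=p['pose'],K=p['K'],k1=p['k1'])
for t in ('tray','doorway','drying_box','gold_ring'):
    for r in manip.place_of(p,t)[:2]: print(t,np.round(r['xyz'],4),round(r['score'],2),proj(p,r['xyz']))
st=manip.get_state();print(st['time_s'],st['opening'],st['tool_pos'])
E
```

```text
tray [0.608  0.2704 0.0112] 0.92 [274.74298989 132.62835057]
tray [0.6042 0.3301 0.1434] 0.27 [277.66541005 260.01130988]
doorway [0.6133 0.2009 0.0124] 0.67 [272.19734054  47.76190587]
drying_box [ 6.062e-01  2.010e-01 -1.000e-04] 0.94 [280.38943002  51.62254762]
gold_ring [0.6032 0.3323 0.1448] 0.87 [279.43100557 265.16759884]
9.35 0.20952901204712 [0.60322315 0.33076493 0.15970923]
```

View pics/w3.png

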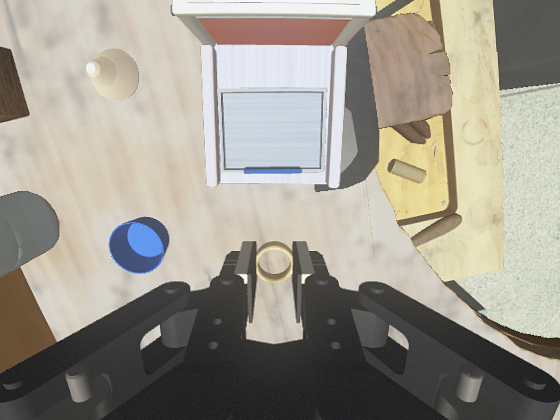

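```bash
python3 - 2>/dev/null <<'E'
from h import *
z=np.load('w3.npz');p={k:z[k] for k in z}; p['k1']=float(p['k1'])
for n,uv,h in [('gLfar',(203,46),.03),('gLnear',(208,184),.03),('gRfar',(346,46),.03),('gRnear',(339,186),.03),('tFL',(221,92),.025),('tFR',(327,92),.025),('tBL',(224,172),.025),('tBR',(324,172),.025),('tabL',(244,172),.03),('tabR',(301,171),.03),('ring',(274,262),.1475)]:
    print(n,np.round(unproj(p,uv,h),4))
im=cv2.imread('pics/w3.png'); cv2.imwrite('pics/w3c.png',cv2.resize(im[20:200,180:370],None,fx=3.3,fy=3.3,interpolation=cv2.INTER_CUBIC))
E
```

```text
gLfar [0.6671 0.2055 0.03  ]
gLnear [0.6636 0.3154 0.03  ]
gRfar [0.5555 0.2004 0.03  ]
gRnear [0.5506 0.3121 0.03  ]
tFL [0.6535 0.2392 0.025 ]
tFR [0.5668 0.2352 0.025 ]
tBL [0.6506 0.3052 0.025 ]
tBR [0.5638 0.3013 0.025 ]
tabL [0.6327 0.3037 0.03  ]
tabR [0.5843 0.3006 0.03  ]
ring [0.6061 0.3293 0.1475]
```

View pics/w3c.png

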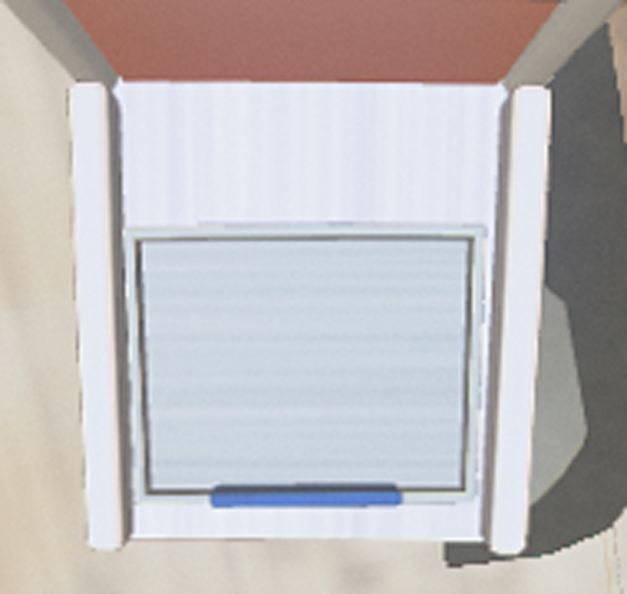

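```bash
python3 - 2>/dev/null <<'E'
from h import *
o=ori(0,-1.53,-1)
manip.move_pose([.607,.269,.09],o)
print(manip.servo_line([.607,.269,.0375],v=.08,f_stop=8))
manip.let_go()
st=manip.get_state();print(st['time_s'],st['opening'],st['tool_pos'],st['ft_force'])
manip.servo_line([.607,.269,.11],v=.2)
manip.move_pose([.603,.36,.16],o)
p=manip.snapshot('wrist'); save(p,'w4')
np.savez('w4.npz',pose=p['pose'],K=p['K'],k1=p['k1'])
for t in ('tray','gold_ring'):
    for r in manip.place_of(p,t)[:2]: print(t,np.round(r['xyz'],4),round(r['score'],2),proj(p,r['xyz']))
st=manip.get_state();print(st['time_s'])
im=p['pixels']; cv2.imwrite('pics/w4c.png',cv2.resize(im[0:200,160:390],None,fx=3,fy=3,interpolation=cv2.INTER_CUBIC))
E
```

```text
False
11.2833 1.0041193411706308 [0.60700178 0.26898921 0.03749813] [ 0.5632223  -0.17756491 -0.70593391]
tray [0.6089 0.2712 0.0153] 0.7 [272.56820745  95.98157733]
tray [ 0.6554  0.4483 -0.0026] 0.28 [221.53795525 273.03105636]
gold_ring [0.607  0.2678 0.0182] 0.45 [274.99788324  91.56788591]
12.45
```

View pics/w4c.png

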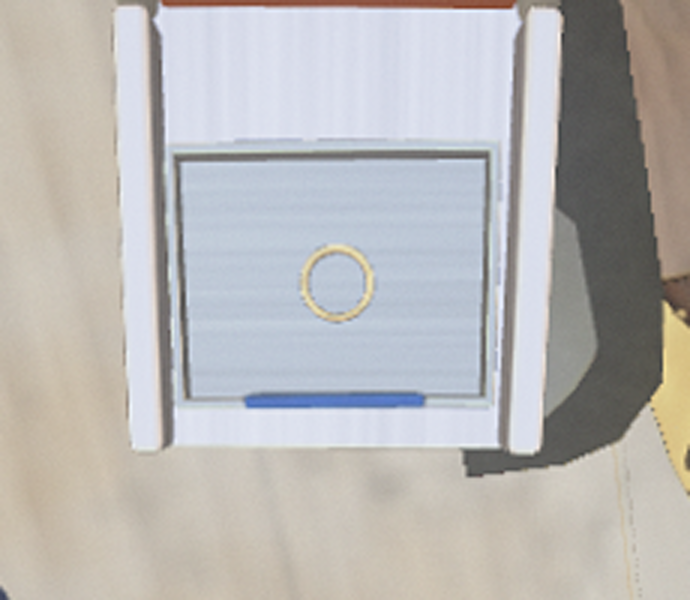

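The ring lies flat in mid-tray at crop (337,283). The tab is centred at (335,400). Next I'll shut the fingers, lean the tool 42°, and push in stages.

```bash
cat >> h.py <<'E'
YAW=-1.53; dd=np.array([np.cos(YAW),np.sin(YAW),0]); D=np.array([.6098,.2005,0])
def pp(s,lean,low=.0135):
    l=np.radians(lean); a=np.sin(l)*dd+np.array([0,0,-np.cos(l)])
    tip=D+(s-.011*np.cos(l))*dd+np.array([0,0,low+.011*np.sin(l)])
    return (tip-.014*a).tolist(), ori(l,YAW,-1)
E
python3 - 2>/dev/null <<'E'
from h import *
manip.clamp(20)
P,o=pp(-.135,42); P2=list(P);P2[2]+=.08
manip.move_pose(P2,o)
print(manip.get_state()['time_s'])
print(manip.servo_line(P,v=.1,f_stop=8))
P,_=pp(-.04,42)
print(manip.servo_line(P,v=.05,f_stop=8))
st=manip.get_state();print(st['time_s'],st['tool_pos'],P,st['ft_force'])
s=manip.snapshot('scene');save(s,'s5');w=manip.snapshot('wrist');save(w,'w5')
cv2.imwrite('pics/s5c.png',cv2.resize(s['pixels'][130:300,200:380],None,fx=3.3,fy=3.3,interpolation=cv2.INTER_CUBIC))
E
```

```text
13.7167
False
False
16.7167 [0.60749178 0.25807976 0.03128793] [0.6074531316894287, 0.2579945431253179, 0.03126446422663096] [-1.01287906  1.77324722  0.66714247]
```

View pics/s5c.png

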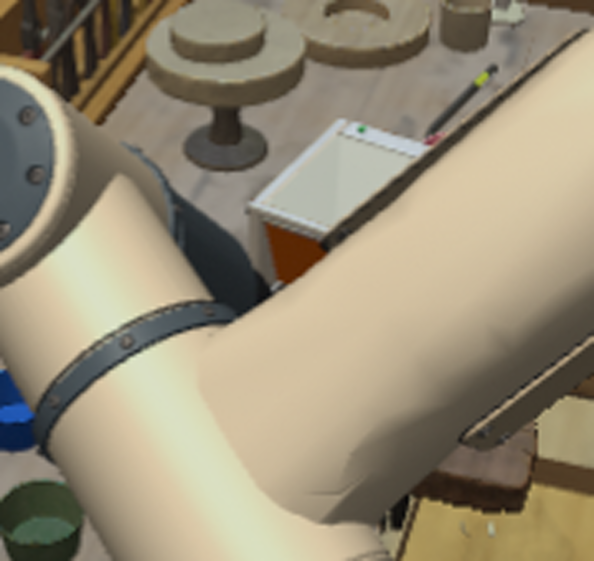

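View pics/w5.png

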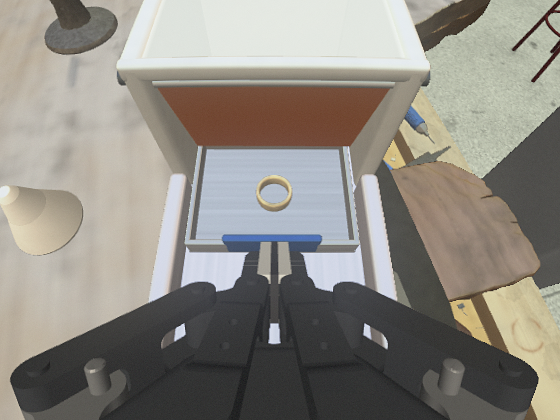

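The wrist view shows the tips centred on the tab at (272,245). The tray is square between the guides, the flap is lifting, and the ring is flat at (274,193). I'll continue.

```bash
python3 - 2>/dev/null <<'E'
from h import *
for s_ in (.0,.022):
    P,_=pp(s_,42)
    print(manip.servo_line(P,v=.04,f_stop=8))
    st=manip.get_state();print(st['time_s'],np.round(np.array(st['tool_pos'])-P,4),np.round(st['ft_force'],2))
w=manip.snapshot('wrist');save(w,'w6')
E
```

```text
False
17.9667 [-0.0001 -0.0002  0.    ] [-0.56  0.11 -0.64]
False
18.6667 [-0.0001 -0.0006  0.0001] [ 0.48 -0.22  0.21]
```

View pics/w6.png

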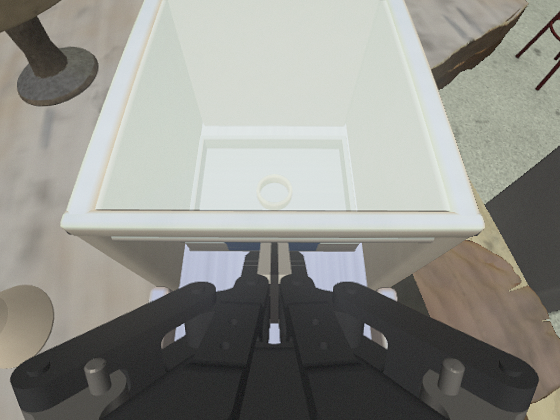

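The ring shows through the clear roof at (274,191), still flat. The tips are just passing under the lintel. I'll push the rest slowly with a force stop.

```bash
python3 - 2>/dev/null <<'E'
from h import *
P,_=pp(.048,42)
print(manip.servo_line(P,v=.02,f_stop=9))
st=manip.get_state();print(st['time_s'],np.round(np.array(st['tool_pos'])-P,4),np.round(st['ft_force'],2),np.round(st['wrist_torque'],2), 's=',(np.array(st['tool_pos'])-np.array(pp(0,42)[0]))@dd)
w=manip.snapshot('wrist');save(w,'w7')
E
```

```text
True
19.6417 [ 0.0002  0.0075 -0.0004] [0.13 2.66 0.59] [2.44 0.04 0.03] s= 0.04046970221532209
```

View pics/w7.png

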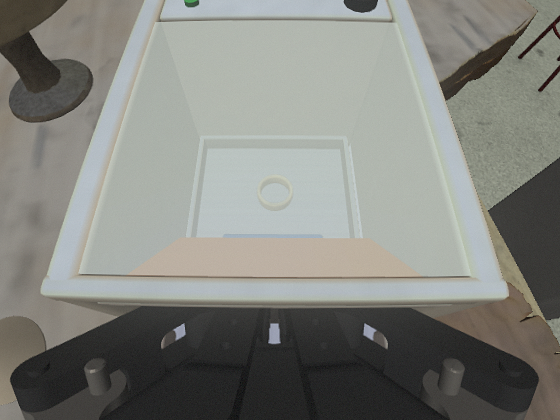

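```bash
python3 - 2>/dev/null <<'E'
from h import *
w=manip.snapshot('wrist');save(w,'w8')
st=manip.get_state();print(st['time_s'],np.round(st['ft_force'],2),np.round(st['wrist_torque'],2),st['tool_pos'])
for uv,z in [((275,137),.025),((275,148),.015),((275,235),.03),((275,192),.02)]:
    X=unproj(w,uv,z); print(uv,X,'s',(X-D)@dd)
for t in ('tray','gold_ring','end_stop'):
    for r in manip.place_of(w,t)[:1]: print(t,np.round(r['xyz'],4),round(r['score'],2),'s',(r['xyz']-D)@dd)
cv2.imwrite('pics/w8c.png',cv2.resize(w['pixels'][100:330,160:400],None,fx=2.6,fy=2.6,interpolation=cv2.INTER_CUBIC))
E
```

```text
19.7417 [0.3  0.93 0.33] [2.43 0.01 0.11] [0.61114529 0.17768195 0.03051602]
(275, 137) [0.61607461 0.09343682 0.025     ] s 0.10723000897235928
(275, 148) [0.61602928 0.09409606 0.015     ] s 0.1065694654423895
(275, 235) [0.61340002 0.15839714 0.03      ] s 0.04221465092566767
(275, 192) [0.61461165 0.12864619 0.02      ] s 0.07199026665717062
```

View pics/w8c.png

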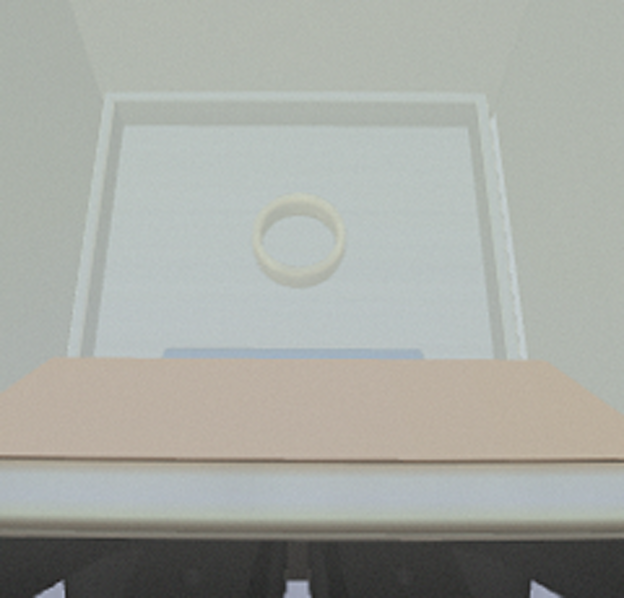

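The tray's front wall meets the end wall at crop (297,97), with no floor showing between them. One light confirming push will check this.

```bash
python3 - 2>/dev/null <<'E'
from h import *
P,_=pp(.0465,42)
print(manip.servo_line(P,v=.015,f_stop=14))
st=manip.get_state();print(st['time_s'],np.round(st['ft_force'],2),np.round(st['wrist_torque'],2),'s=',(np.array(st['tool_pos'])-np.array(pp(0,42)[0]))@dd)
w=manip.snapshot('wrist');save(w,'w9')
a=cv2.imread('pics/w8.png');b=w['pixels']
cv2.imwrite('pics/w9c.png',np.hstack([cv2.resize(x[100:260,180:370],None,fx=2.0,fy=2.0) for x in (a,b)]))
E
```

```text
True
20.1917 [0.2  2.16 0.38] [ 2.44  0.09 -0.02] s= 0.040444556686564465
```

View pics/w9c.png

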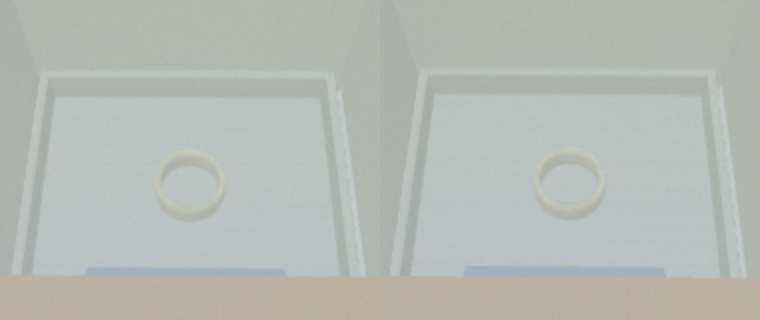

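Same stop point (40.4 mm) with firm resistance. I'll withdraw straight back and look from outside.

```bash
python3 - 2>/dev/null <<'E'
from h import *
P,o=pp(-.06,42)
print(manip.servo_line(P,v=.08))
P,o=pp(-.14,42,.09); manip.servo_line(P,v=.2)
st=manip.get_state();print(st['time_s'],np.round(st['ft_force'],2))
w=manip.snapshot('wrist');save(w,'w10')
for uv,z in [((275,137),.025)]: pass
for t in ('tray','gold_ring','end_stop','flap'):
    for r in manip.place_of(w,t)[:1]: print(t,np.round(r['xyz'],4),round(r['score'],2),'s',(r['xyz']-D)@dd)
print(np.round(w['pose'],3).tolist())
E
```

```text
False
22.35 [ 0.23 -0.5  -0.51]
```

View pics/w10.png

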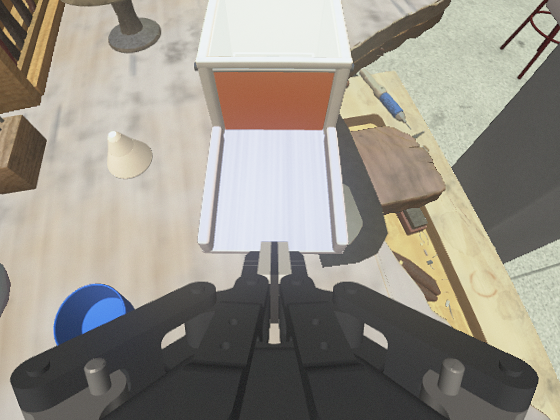

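The flap hangs shut at (277,98) and the sill is empty. I'll check tray and ring from above through the roof.

```bash
python3 - 2>/dev/null <<'E'
from h import *
P,o=pp(-.14,42,.22); manip.servo_line(P,v=.25)
manip.move_pose([.61,.20,.22],ori(0,YAW,-1))
w=manip.snapshot('wrist');save(w,'w11')
np.savez('w11.npz',pose=w['pose'],K=w['K'],k1=w['k1'])
for t in ('tray','gold_ring','end_stop'):
    for r in manip.place_of(w,t)[:1]: print(t,np.round(r['xyz'],4),round(r['score'],2),'s',(r['xyz']-D)@dd)
for h in (.11,.075,.04,.0): print(h,[np.round(proj(w,D+h*dd+[0,0,z])) for z in (.012,.025,.03,.099)])
print(manip.get_state()['time_s'])
cv2.imwrite('pics/w11c.png',cv2.resize(w['pixels'][40:260,170:390],None,fx=2.7,fy=2.7,interpolation=cv2.INTER_CUBIC))
E
```

```text
tray [ 0.6054  0.2027 -0.0023] 0.26 s -0.002377623529060226
end_stop [ 0.6051  0.198  -0.0026] 0.39 s 0.0023062303103432128
0.11 [array([275.,  83.]), array([275.,  81.]), array([275.,  81.]), array([275.,  69.])]
0.075 [array([275., 117.]), array([275., 117.]), array([275., 117.]), array([275., 116.])]
0.04 [array([275., 150.]), array([275., 152.]), array([275., 152.]), array([275., 160.])]
0.0 [array([275., 186.]), array([275., 189.]), array([275., 190.]), array([275., 207.])]
24.1083
```

View pics/w11.png

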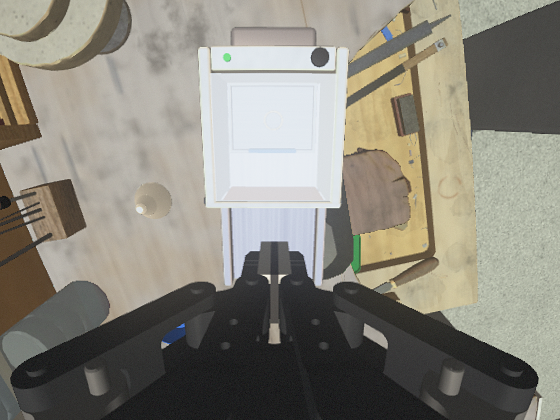

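View pics/w11c.png

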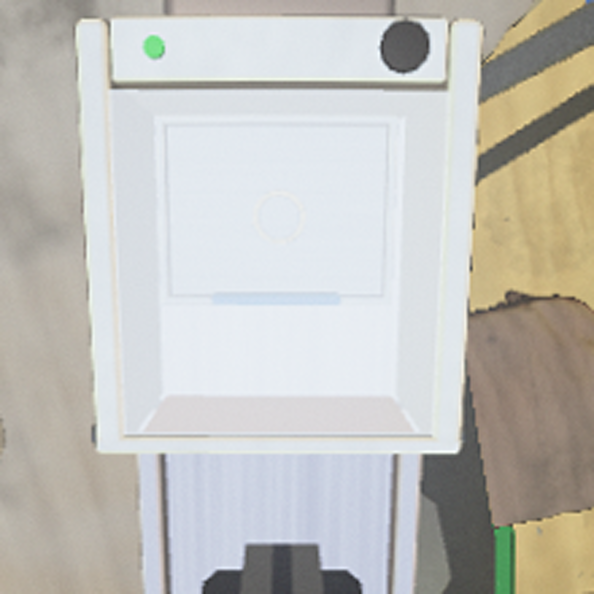

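```bash
python3 - 2>/dev/null <<'E'
from h import *
im=cv2.imread('pics/w11.png')[65:165,205:345]
g=cv2.createCLAHE(4,(4,4)).apply(cv2.cvtColor(im,cv2.COLOR_BGR2GRAY))
cv2.imwrite('pics/w11d.png',cv2.resize(g,None,fx=5.5,fy=5.5,interpolation=cv2.INTER_CUBIC))
s=manip.snapshot('scene');save(s,'s11')
E
```

```text
(no output)
```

View pics/w11d.png

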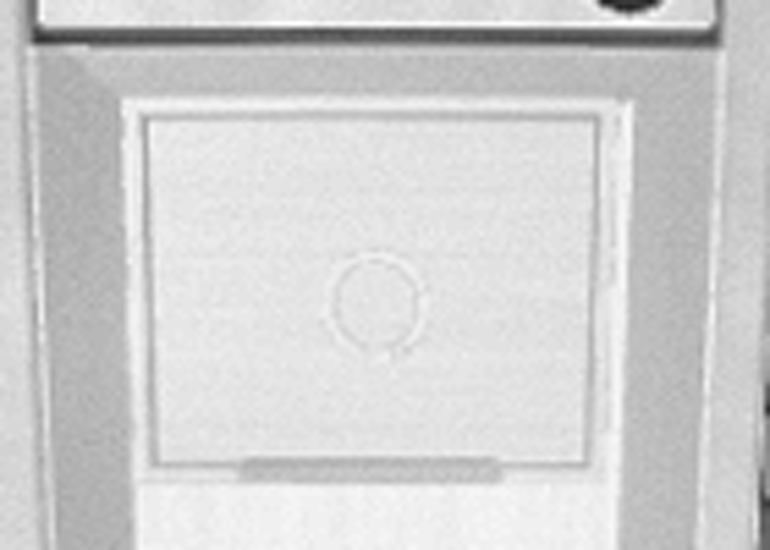

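View pics/s11.png

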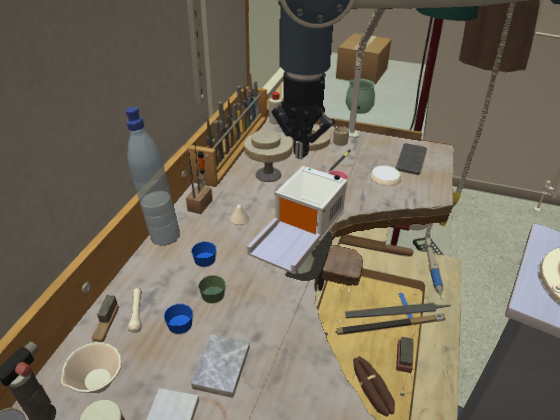

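The tray meets the end wall: the front strip is only as wide as its own wall. The ring lies flat, the flap is shut, and cone (239,213) and cup (212,290) are where they were.

```bash
python3 -c "
from bench import manip
print(manip.get_state()['time_s']); print(manip.hand_in())"
```

```text
24.1583
the job is handed in; nothing more can be done
None
```

I laid the gold ring flat in the middle of the tray and pushed the tray through the flap with shut fingers, tool leaning 42°. I then withdrew and handed in at 24.2 s of the 51 s allowed; no verdict was reported.

- **Tray:** The push came to a firm stop twice, 40.4 mm inside the doorway by my measurement; 40 mm is home. From above, the tray's front wall sits against the end wall. I judge any gap there to be under 1 mm.
- **Ring and flap:** The ring shows flat mid-tray through the roof. The flap hangs shut behind the tab.
- **Cone and cup:** Both look untouched in the last picture, at the same pixels as at the start.
- **Checks that disagreed:** In the last wrist view the networks placed the tray and end stop wrongly (low scores) and did not find the ring. The end check therefore rests on my own reading of the pictures. The wrist camera also read about 2.5 mm off in x, and I allowed for that.

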